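# Weigh two sealed canisters against each other on a beam comparator

## Robot

A 7-joint arm with a two-finger parallel gripper is mounted at the origin on the work surface. World frame = base frame: x ahead of the robot, y to its left, z up, the work surface at z = 0. Lengths are in m, angles in rad, forces in N, time in s.
With the tool pointing down it reaches from about 0.4 to 0.875 m from the base axis. Payload 6.5 kg.
Tool frame: the origin (TCP) lies midway between the tips of the shut fingers; the grasp point (between the pads) lies 19 mm behind it (env.grip_point_offset is the distance from the TCP to the grasp point, in m); z points along the fingers, y is the line along which they close (so a half turn about z gives the same grasp; the last joint's range is limited). The gripper opens to 85 mm and grips with 20 to 120 N. Pads are 22 mm wide; open, the fingers measure 114 mm over their backs; the gripper's body (76 mm by 85 mm) begins 54 mm behind the grasp point. The pads swing forward as they close: fully open they stand 13 mm farther back than shut.
Start: joints at [1.143, 0.536, -0.004, 1.538, 0.003, 1.067, -0.071], TCP at [0.23, -0.608, 0.192] pointing down, gripper open.
Joint ranges: [-2.7, 2.7], [-0.37, 2.16], [-1.27, 1.26], [0.24, 2.4], [-1.31, 4.45], [0.19, 1.91], [-2.76, 2.76]. Speed limits (rad/s): [2.39, 2.39, 3.14, 3.14, 3.14, 3.14, 3.14].

## Interface

Orientations are given as a unit quaternion [x, y, z, w].
In Python, from rig import status, optics, env gives the robot as it stands.
- The arm moves only by the tool send_rows, never from a script. Its argument "targets" is a list of rows, each a list of 7 numbers: the shift along the tool's x, y, z each as a share of 25 mm, from -1 to 1, then the turn, a rotation vector about the tool's x, y, z each as a share of 6 degrees, from -1 to 1, then the closure, from -1 (fully open) to 1 (shut). In form: [[x, y, z, rx, ry, rz, grip], ...]. A call has 1 to 10 rows; each row shifts and turns the commanded pose from where the row before left it, along the tool's axes as they then stand; what a row does not reach is not made up. A row lasts 1/10 s, in which the tool goes at most 50 mm and 8.59 degrees, less where a joint would pass 70% of its speed; a pose out of reach is approached as far as the arm can. A call with a number of a shift or a turn outside -1 to 1 is refused whole. A call with a gripper value outside its range is refused whole. The fingers move at their own pace and stop on an object; "force" is the grip in N (left out, the last holds). Time passes only in rows, so rows that do not move let the fingers close. It gives the time, the measured TCP pose, the force, the opening and the grip force at its end, in the units of the state.
- status.observe(): the state, without advancing time (a new reading comes with each control period).
- optics.grab_frame(name): name is "scene" or "top"; returns (picture, depth): 384x512x3 uint8, blue, green, red; 384x512 float32, m along the optical axis (not along the pixel's ray), 0 where there is no reading.
- optics.get_calibration(name): a dict with "fx", "fy", "cx", "cy" (pixels), "rvec" (rotation vector, rad) and "tvec" (3), from world to camera coordinates, as OpenCV has them. Camera axes: x right, y down, z forward; pixel columns grow to the right and rows downward; lengths in m; the calibration is good to about 2 mm. A picture is of the moment at which its call begins. get_calibration takes no time and is no camera call.
- env.sign_off(): hands the job in; it is judged then, once.
The state is a dict: "time_s": time; "joint_pos": joint angles; "joint_vel": joint speeds; "effort": joint torques, N m; "ee_pos": TCP position; "tool_rot": TCP orientation; "force": force on the tool from outside, world axes, zero at the start; "torque": the same for the moment, N m; "width": finger opening in m; "grip_force": force on a finger pad.
Only numpy, scipy, OpenCV 4.12 (cv2) and the standard library are available. Lean on these libraries where they do the work, as an engineer would, in place of code of your own. Each camera call takes 0.05 s, during which the arm holds its last target. There are 200 camera calls.

## Task

Find out which of the two canisters on the beam comparator is heavier: swing the red-knobbed arrest lever fully over to free the beam, let it tip for about a second, then swing the lever fully back to its stop so that the beam is locked level again. Only then lift the heavier canister (the one whose pan went down) off by its handle and set it down gently and upright, centred on the green pad in the blue tray, and let go of it. Leave the lighter canister where it stands on its pan and do not disturb the vee block, the bottle, the parts bin or the microscope.

Things in the scene. Friction and masses are not known exactly. Their poses are not given: they have to be found in the camera images.
- comparator: White beam comparator fixed to the bench, base 300 mm (y) by 200 mm (x -130 to +70) by 45 mm high. Origin on the bench under mid-beam; z up, y along the beam, lever on the -x side. Column 40 by 42 mm, 90 mm high, with a dial plate 70 mm wide up to 128 mm at x = +17 mm. Beam pivots 70 mm up; pans at y = +120 and -120 mm.
- arrest_lever (a joint): Lever angle, rad: 0 = home, arrested (beam locked level), leaning 0.5 rad to the comparator's -x; 1.0 = fully over, released, leaning 0.5 rad to +x. Hinge line parallel to the comparator's y through (-100, 0, 50) mm of its frame; knob centre 90 mm from the hinge. Stays where left (2 to 4 N at the knob moves it).
- lever_knob (a point): Centre of the red knob at the end of the arrest lever: a short drum 28 mm across and 30 mm long, its axis along the comparator's y (flat ends face +y and -y).
- beam (a joint): Tilt of the beam, rad, -0.1 to 0.1: 0 = level; positive = left pan (comparator +y) up and right pan down, so the right side is heavier; negative = left pan down, left side heavier. Locked near 0 while arrested; when free it rests against a stop.
- pan_left_top (a point): Centre of the top face of the steel pan at the comparator's +y end (disc 96 mm across, 90 mm above the bench when level; pans stay horizontal).
- pan_right_top (a point): Centre of the top face of the like pan at the comparator's -y end.
- canister_a: One of two identical-looking sealed aluminium canisters with a blue band, 72 mm across, 68 mm high, with a stiff dark bail handle. Each stands on one pan; one is heavier (both 0.3 to 0.8 kg), which cannot be seen. Origin at the centre of its underside, z up; handle bar along its y.
- canister_a_handle (a point): Middle of the level handle bar of canister_a: round bar 10 mm thick, straight for 58 mm along the canister's y, 105 mm above the canister's underside, 37 mm above its lid (room for the fingertips beneath).
- canister_b: The other canister, the same in looks, size and frame.
- canister_b_handle (a point): Middle of the handle bar of canister_b, as for canister_a.
- tray: Blue open tray fixed to the bench, 250 mm (x) by 130 mm (y), walls 6 mm thick and 35 mm high, floor 6 mm, split by a wall across its middle into two bays about 116 by 118 mm, one at x = +61 mm, the other at x = -61 mm. Origin at the centre of its underside.
- green_pad: Flat green pad, 90 by 90 mm and 4 mm thick, lying fixed in the empty bay of the tray. Origin at the centre of its underside; its top is 10 mm above the bench.
- vee_block: Loose steel vee block, 80 (x) by 50 (y) by 56 mm, in the other bay of the tray; leave it alone. Origin at the centre of its underside.
- bottle: Loose brown glass bottle, 56 mm across and 150 mm high, standing on the bench towards the robot; leave it alone. Origin at the centre of its underside.
- parts_bin: Loose blue bin with metal parts, 170 (x) by 120 (y) by 60 mm, on the bench to the robot's left; leave it alone. Origin at the centre of its underside.
- microscope: White stereo microscope fixed to the bench at the robot's right, base 200 (x) by 160 (y) mm, 350 mm high; do not hit it. Origin at the centre of its underside.
Not all that is in view belongs to the job. What is shaped like the canister_b but turquoise is not meant.

How it is judged:
By the outcome, as a careful person would: the job done as asked, in the order asked, and still so for the second after the job is handed in, with the robot touching nothing.
It also fails if it takes over 64 s, if anything falls off the work surface, if the arm or the gripper's body presses on something with over 40 N, if the wrist force passes 120 N, or if a joint passes its speed limit or range.

## Working session

There is one attempt and no reset: what is moved stays moved. The work goes in short steps, Python scripts to look and compute and a tool call to move; the robot and the scene stay as the last step left them, time stands still between calls to the robot, and variables do not carry over. Pictures are saved under pics/ and viewed, at most 10 in all, crops included, and the job is handed in when it is done.

Besides the shell and the picture viewer there is one more tool, called in YAML: its name, and indented under it one key for each argument. send_rows: Moves the arm, as the interface text tells. Its arguments: {"type":"object","properties":{"targets":{"type":"array"},"force":{"type":"number"}},"required":["targets"]}

```bash
mkdir -p pics; ls
cat > h.py <<'E'
import numpy as np, cv2
from rig import status, optics, env
from scipy.spatial.transform import Rotation as R
def grab(n,tag):
    p,d=optics.grab_frame(n); cv2.imwrite(f'pics/{tag}.png',p); np.save(f'pics/{tag}.npy',d); return p,d
def world(n,u,v,z):
    c=optics.get_calibration(n); Rm=cv2.Rodrigues(np.array(c['rvec'],float))[0]; t=np.array(c['tvec'],float).ravel()
    u,v,z=np.broadcast_arrays(u,v,z)
    pc=np.stack([(u-c['cx'])/c['fx']*z,(v-c['cy'])/c['fy']*z,z],-1)
    return (pc-t)@Rm
E
python3 - <<'E'
from h import *
for n in('scene','top'):
    p,d=grab(n,n+'0')
    c=optics.get_calibration(n); print(n,c)
a=cv2.imread('pics/scene0.png');b=cv2.imread('pics/top0.png')
print(status.observe(), env.grip_point_offset)
E
```

```text
pics
scene {'fx': 418.31089489834585, 'fy': 418.31089489834585, 'cx': 251.10235002192726, 'cy': 195.14675062980652, 'rvec': array([ 2.08188887,  1.48358991, -0.51442318]), 'tvec': array([-0.17704728, -0.34094869,  1.67249919])}
top {'fx': 460.8165403843888, 'fy': 460.8165403843888, 'cx': 254.16130304571098, 'cy': 196.32751370048743, 'rvec': array([ 2.19314407, -2.15321227,  0.10490981]), 'tvec': array([-0.03533211,  0.56180034,  1.78485801])}
{'time_s': 0.1, 'joint_pos': array([ 1.14278376,  0.53712645, -0.00445723,  1.53874293,  0.00258979,
        1.06723471, -0.0711931 ]), 'joint_vel': array([ 0.00037446, -0.00104383,  0.00144986, -0.00415788,  0.0007061 ,
        0.00058387,  0.00015966]), 'effort': array([ 2.07720674e-03, -5.84564567e+01,  1.05168767e+00, -2.59774858e+01,
        1.26643729e-02,  4.65457255e-03, -1.14126871e-05]), 'ee_pos': array([ 0.2298688 , -0.60736028,  0.19088941]), 'tool_rot': array([ 9.83672697e-01,  1.79965161e-01, -1.80943336e-04, -7.30781264e-04]), 'force': array([ 0.2377713 , -0.06902125, -0.05200497]), 'torque': array([ 0.01885298, -0.04575068, -0.02397304]), 'grip_force': 0.0, 'width': 0.08570743868622986} 0.0187
```

View pics/scene0.png

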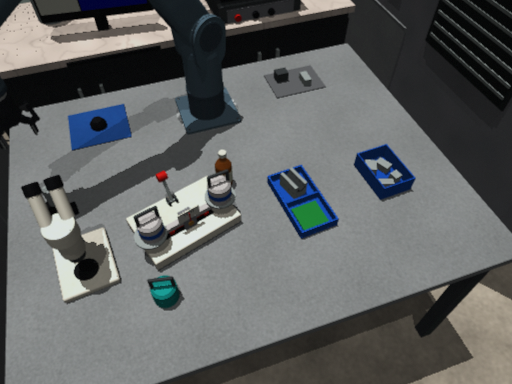

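View pics/top0.png

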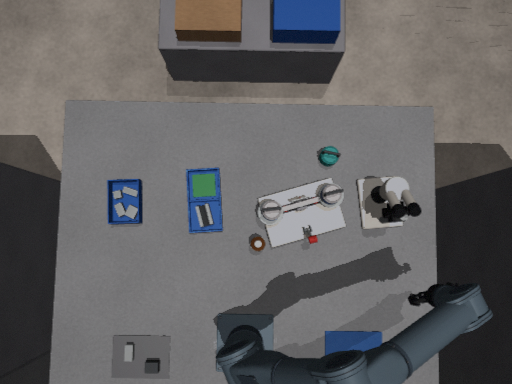

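The scene view shows canisters at (150,225) and (219,188), the red knob at (161,176), the green pad at (310,213), and the bottle at (223,163). In the top view these are canisters (331,195) and (270,210), knob (313,239), pad (204,186) and bottle (258,243).

Possible confusions:
- **Canister:** (331,195) or (270,210), against the turquoise decoy at (330,155). I want the two on the white comparator.
- **Knob:** only the red one at (313,239).

Next is a close crop to check this.

Run:
```python
from h import *
a=cv2.imread('pics/scene0.png')[140:270,110:250];b=cv2.imread('pics/top0.png')[165:255,240:360]
cv2.imwrite('pics/c1.png',np.hstack([cv2.resize(a,(600,557),interpolation=cv2.INTER_CUBIC)]))
cv2.imwrite('pics/c2.png',cv2.resize(b,(800,600),interpolation=cv2.INTER_CUBIC))
```

```text
(no output)
```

View pics/c1.png

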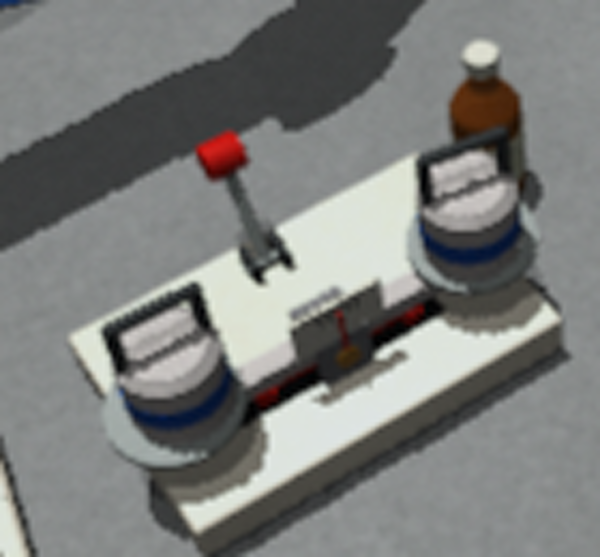

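View pics/c2.png

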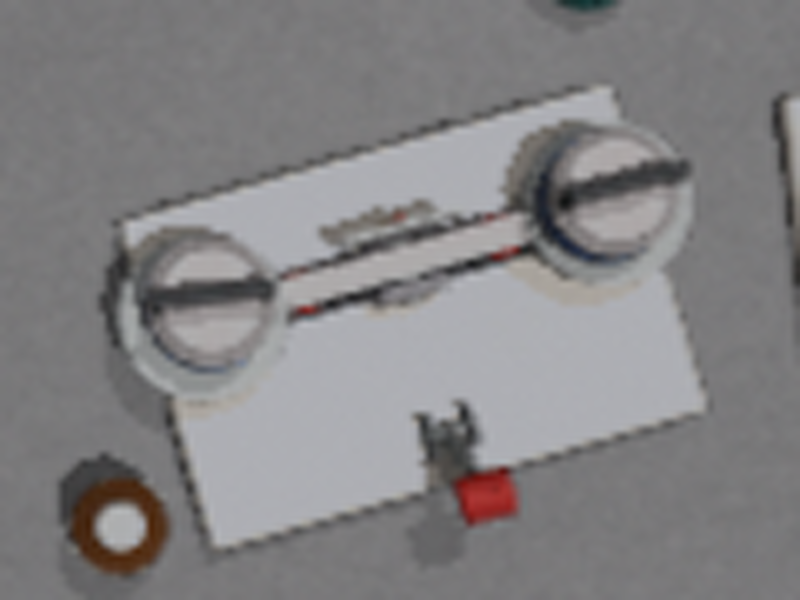

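The crops confirm two silver canisters with blue bands on the white base. In crop c2 the handle bars run (145,297)-(270,288) and (565,198)-(688,168). The knob is at (487,495), and the base corners are (120,222), (610,85), (707,408) and (215,550).

```bash
cat >> h.py <<'E'
def plane(n,u,v,z):
    c=optics.get_calibration(n); Rm=cv2.Rodrigues(np.array(c['rvec'],float))[0]; t=np.array(c['tvec'],float).ravel()
    o=-Rm.T@t; d=Rm.T@np.array([(u-c['cx'])/c['fx'],(v-c['cy'])/c['fy'],1]); return o+d*(z-o[2])/d[2]
E
python3 - <<'E'
from h import *
np.set_printoptions(precision=4,suppress=True)
P=lambda u,v,z:plane('top',240+u/6.667-.42,165+v/6.667-.42,z)
C=np.array([P(*q,.045) for q in[(120,222),(610,85),(707,408),(215,550)]])  # FL, FR, NR, NL
print(C)
e=(C[0]-C[1])+(C[3]-C[2]); yaw=np.arctan2(-e[0],e[1]); f=(C[0]-C[3])+(C[1]-C[2]); yaw2=np.arctan2(f[1],f[0])
print('yaw',yaw,yaw2, np.linalg.norm(e)/2,np.linalg.norm(f)/2)
x=np.array([np.cos(yaw),np.sin(yaw),0]);y=np.array([-x[1],x[0],0])
o=C.mean(0)+.03*x; o[2]=0; print('origin',o)
for s in(1,-1): print('pan',o+s*.12*y)
for a in(-.5,0,.5): print('knob',a,o-.1*x+x*.09*np.sin(a)+np.array([0,0,.05+.09*np.cos(a)]))
print('knob seen',P(487,495,.129))
for q in[(145,297),(270,288),(565,198),(688,168)]: print('bar end',P(*q,.195))
print('lids',P(208,300,.158),P(615,195,.158))
# depth checks
d=np.load('pics/top0.npy'); p=cv2.imread('pics/top0.png')
v,u=np.mgrid[:384,:512]; W=world('top',u,v,d)
hs=cv2.cvtColor(p,cv2.COLOR_BGR2HSV)
def st(n,m): print(n,m.sum(),W[m].mean(0),W[m].min(0),W[m].max(0))
red=((hs[...,0]<8)|(hs[...,0]>172))&(hs[...,1]>150)&(u>300)&(u<325)&(v>230)&(v<250)&(d>0); st('red',red)
g=(hs[...,0]>45)&(hs[...,0]<75)&(hs[...,1]>120)&(u>180)&(u<230)&(v>165)&(v<205)&(d>0); st('green',g)
for (a,b,c,e) in[(258,288,195,225),(316,348,180,208)]:
    m=(u>=a)&(u<b)&(v>=c)&(v<e)&(W[...,2]>.175)&(W[...,2]<.22); st('handle',m)
    q=W[m][:,:2]; w=np.linalg.svd(q-q.mean(0))[2][0]; print(np.degrees(np.arctan2(w[1],w[0])))
m=(u>=248)&(u<268)&(v>=232)&(v<254)&(W[...,2]>.1);st('bottle',m)
# tray outline
tr=(hs[...,0]>100)&(hs[...,0]<125)&(hs[...,1]>120)&(u>180)&(u<230)&(v>160)&(v<240)
st('tray',tr); ang=cv2.minAreaRect(W[tr][:,:2].astype(np.float32)); print(ang)
print(cv2.minAreaRect(W[g][:,:2].astype(np.float32)))
print(R.from_quat(status.observe()['tool_rot']).as_matrix())
E
```

```text
[[ 0.5548 -0.0384  0.045 ]
 [ 0.6407 -0.3242  0.045 ]
 [ 0.4527 -0.381   0.045 ]
 [ 0.3656 -0.0966  0.045 ]]
yaw 0.29473250267395107 0.29581756906630224 0.2979212958175594 0.19721369995820087
origin [ 0.5322 -0.2013  0.    ]
pan [ 0.4973 -0.0865  0.    ]
pan [ 0.567  -0.3162  0.    ]
knob -0.5 [ 0.3952 -0.2429  0.129 ]
knob 0 [ 0.4365 -0.2304  0.14  ]
knob 0.5 [ 0.4778 -0.2178  0.129 ]
knob seen [ 0.3996 -0.2428  0.129 ]
bar end [ 0.5011 -0.0512  0.195 ]
bar end [ 0.5071 -0.1178  0.195 ]
bar end [ 0.5583 -0.2751  0.195 ]
bar end [ 0.5756 -0.3409  0.195 ]
lids [ 0.5026 -0.0862  0.158 ] [ 0.5642 -0.3081  0.158 ]
red 51 [ 0.3996 -0.2399  0.1426] [ 0.3878 -0.2536  0.1262] [ 0.4136 -0.2252  0.154 ]
green 359 [0.6091 0.1813 0.0104] [ 0.5604  0.134  -0.0063] [0.6513 0.2207 0.0221]
handle 54 [ 0.5023 -0.0885  0.2001] [ 0.4945 -0.1206  0.1909] [ 0.51   -0.057   0.2085]
-81.06766680971637
handle 57 [ 0.5665 -0.3101  0.1978] [ 0.5556 -0.3412  0.182 ] [ 0.5784 -0.2779  0.2083]
-75.06189695505894
bottle 130 [ 0.3787 -0.0413  0.1609] [ 0.3545 -0.0649  0.1002] [ 0.3993 -0.02    1.8302]
tray 1260 [0.5344 0.1726 0.0235] [ 0.3902 -0.0242 -0.0089] [0.6713 0.2493 1.8302]
((0.52960604429245, 0.11330500990152359), (0.2994544506072998, 0.2523213326931), 4.492166042327881)
((0.6068610548973083, 0.17829132080078125), (0.0870683342218399, 0.08684413135051727), 5.221064567565918)
[[ 0.9352  0.3541 -0.0006]
 [ 0.3541 -0.9352  0.0014]
 [-0.0001 -0.0015 -1.    ]]
```

send_rows:
  targets:
    - [0,0,0,0,0,0.64,-1]
    - [0.3,-1,0,0,0,0,-1]
    - [0.6,-1,0,0,0,0,-1]
    - [0.8,-1,0,0,0,0,-1]
    - [0.8,-1,0,0,0,0,-1]
    - [0.8,-1,0,0,0,0,-1]
    - [0.8,-1,0,0,0,0,-1]
    - [0.8,-1,0,0,0,0,-1]
    - [0.8,-1,0,0,0,0,-1]
    - [0.8,-1,0,0,0,0,-1]

```text
time_s: 1.1
ee_pos: [0.3203, -0.344, 0.1915]
tool_rot: [0.989, 0.147, -0.0, -0.0]
force: [0.5, 0.2, -0.3]
width: 0.0855
grip_force: 0.0
```

send_rows:
  targets:
    - [0.8,-1,0,0,0,0,-1]
    - [0.8,-1,0,0,0,0,-1]
    - [0.8,-0.6,0,0,0,0,-1]
    - [0.7,-0.4,0,0,0,0,-1]
    - [0.5,-0.06,0,0,0,0,-1]
    - [0.3,0,0,0,0,0,-1]
    - [0,0,0,0,0,0,-1]
    - [0,0,0,0,0,0,-1]

```text
time_s: 1.9
ee_pos: [0.3906, -0.2447, 0.1914]
tool_rot: [0.989, 0.146, -0.0, -0.0]
force: [0.3, -0.2, -1.2]
width: 0.0853
grip_force: 0.0
```

Run:
```python
from h import *
p,d=grab('top','t1')
s=status.observe(); print(s['ee_pos'],R.from_quat(s['tool_rot']).as_matrix().round(4),s['time_s'])
a=p[200:290,240:360]; cv2.imwrite('pics/c3.png',cv2.resize(a,(600,450),interpolation=cv2.INTER_CUBIC))
q,_=grab('scene','s1'); cv2.imwrite('pics/c3.png',np.hstack([cv2.resize(a,(400,450),interpolation=cv2.INTER_CUBIC),cv2.resize(q[130:250,100:220],(400,450),interpolation=cv2.INTER_CUBIC)]))
```

```text
[ 0.39045297 -0.24472569  0.19148019] [[ 9.573e-01  2.891e-01 -8.000e-04]
 [ 2.891e-01 -9.573e-01 -1.000e-04]
 [-8.000e-04 -2.000e-04 -1.000e+00]] 1.95
```

View pics/c3.png

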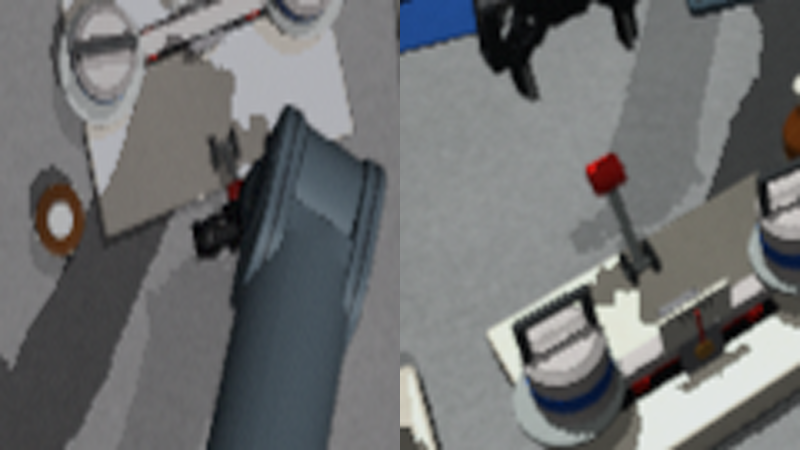

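```bash
cat >> h.py <<'E'
def proj(n,X):
    c=optics.get_calibration(n); K=np.array([[c['fx'],0,c['cx']],[0,c['fy'],c['cy']],[0,0,1]])
    return cv2.projectPoints(np.atleast_2d(np.array(X,float)),np.array(c['rvec'],float),np.array(c['tvec'],float),K,None)[0][:,0].round(1)
E
python3 - <<'E'
from h import *
s=status.observe(); T=s['ee_pos']; M=R.from_quat(s['tool_rot']).as_matrix()
tips=[T+M@[0,k,-.013] for k in(.045,-.045)]
for n,o,sc in(('scene',(100,130),(400/120,450/120)),('top',(240,200),(400/120,5))):
    print(n,proj(n,[*tips,T,[.398,-.2415,.129],[.3952,-.2429,.129]]),'crop',(proj(n,tips)-o)*sc)
d=np.load('pics/scene0.npy'); p=cv2.imread('pics/scene0.png'); v,u=np.mgrid[:384,:512]; W=world('scene',u,v,d)
h=cv2.cvtColor(p,cv2.COLOR_BGR2HSV); m=((h[...,0]<8)|(h[...,0]>172))&(h[...,1]>150)&(abs(u-161)<12)&(abs(v-176)<12)
print(m.sum(),u[m].mean(),v[m].mean(),u[m].min(),u[m].max(),v[m].min(),v[m].max(),np.median(W[m],0))
E
```

```text
scene [[141.8 163.6]
 [169.  150.5]
 [156.4 160. ]
 [161.6 175.2]
 [160.9 174.7]] crop [[139.33333333 126.        ]
 [230.          76.875     ]]
top [[328.2 237.9]
 [303.6 244.9]
 [315.4 241.4]
 [312.3 239.3]
 [312.7 240. ]] crop [[294.  189.5]
 [212.  224.5]]
83 161.10843373493975 175.57831325301206 156 166 171 180 [ 0.40905369 -0.24303678  0.1390983 ]
```

Run:
```python
from h import *
np.set_printoptions(precision=3,suppress=True)
d=np.load('pics/s1.npy'); p=cv2.imread('pics/s1.png'); v,u=np.mgrid[:384,:512]; W=world('scene',u,v,d)
for r in range(134,166,2):
    m=(p[r,120:180].max(-1)<60)
    w=W[r,120:180][m]; uu=u[r,120:180][m]
    print(r,[(int(a),b.round(3).tolist()) for a,b in zip(uu,w)][::4][:4])
a=cv2.imread('pics/s1.png')[100:190,110:210]; cv2.imwrite('pics/c4.png',cv2.resize(a,(600,540),interpolation=cv2.INTER_CUBIC))
```

```text
134 [(123, [0.407, -0.311, 0.334]), (127, [0.421, -0.301, 0.343]), (134, [0.393, -0.285, 0.312]), (138, [0.41, -0.274, 0.324])]
136 [(123, [0.406, -0.313, 0.325]), (127, [0.425, -0.302, 0.34]), (133, [0.389, -0.289, 0.302]), (137, [0.401, -0.278, 0.31])]
138 [(123, [0.401, -0.315, 0.314]), (127, [0.425, -0.304, 0.333]), (134, [0.398, -0.288, 0.303]), (138, [0.408, -0.277, 0.309])]
140 [(124, [0.407, -0.314, 0.312]), (128, [0.42, -0.303, 0.32]), (132, [0.399, -0.294, 0.298]), (136, [0.395, -0.284, 0.292])]
142 [(124, [0.407, -0.316, 0.305]), (128, [0.424, -0.304, 0.317]), (132, [0.401, -0.296, 0.293]), (136, [0.419, -0.285, 0.306])]
144 [(125, [0.41, -0.314, 0.3]), (129, [0.424, -0.304, 0.31]), (133, [0.412, -0.294, 0.295]), (137, [0.418, -0.284, 0.297])]
146 [(126, [0.416, -0.313, 0.298]), (130, [0.421, -0.303, 0.299]), (134, [0.419, -0.293, 0.294]), (138, [0.417, -0.283, 0.289])]
148 [(128, [0.424, -0.309, 0.297]), (134, [0.416, -0.295, 0.283]), (138, [0.415, -0.285, 0.279])]
150 [(134, [0.41, -0.297, 0.271]), (138, [0.414, -0.286, 0.271])]
152 [(135, [0.416, -0.295, 0.269]), (139, [0.414, -0.285, 0.263])]
154 [(136, [0.417, -0.294, 0.261]), (140, [0.419, -0.284, 0.259])]
156 []
158 []
160 []
162 []
164 []
```

View pics/c4.png

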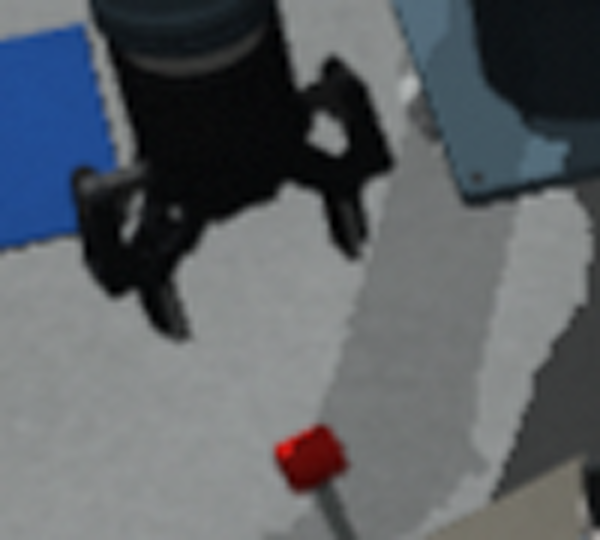

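The open fingertips appear at px (140,156) and (169,142), about 8 px above where the reported TCP puts them. The height could be off, so I'll descend partway and compare again.

send_rows:
  targets:
    - [0.3,0,0.4,0,0,0,-1]
    - [0,0,0.4,0,0,0,-1]
    - [0,0,0.4,0,0,0,-1]
    - [0,0,0.4,0,0,0,-1]
    - [0,0,0,0,0,0,-1]
    - [0,0,0,0,0,0,-1]

```text
time_s: 2.6
ee_pos: [0.3982, -0.2416, 0.1514]
tool_rot: [0.989, 0.147, -0.0, -0.0]
force: [0.3, 0.6, 0.2]
width: 0.0852
grip_force: 0.0
```

Run:
```python
from h import *
np.set_printoptions(precision=3,suppress=True)
p,d=grab('scene','s2')
s=status.observe(); T=s['ee_pos']; M=R.from_quat(s['tool_rot']).as_matrix(); print(T)
for dz in(0,.013,.03,.045,.06): print(dz,proj('scene',[T+M@[0,k,-dz] for k in(.045,-.045)]).tolist())
print('body',proj('scene',[T+M@[0,0,-.073]]))
a=p[120:190,120:210]; cv2.imwrite('pics/c5.png',cv2.resize(a,(720,560),interpolation=cv2.INTER_CUBIC))
```

```text
[ 0.399 -0.242  0.152]
0 [[146.9, 177.1], [173.2, 164.0]]
0.013 [[146.0, 174.3], [172.5, 161.2]]
0.03 [[144.9, 170.5], [171.7, 157.4]]
0.045 [[143.8, 167.1], [170.9, 153.9]]
0.06 [[142.8, 163.7], [170.1, 150.4]]
body [[155.8 153.9]]
```

View pics/c5.png

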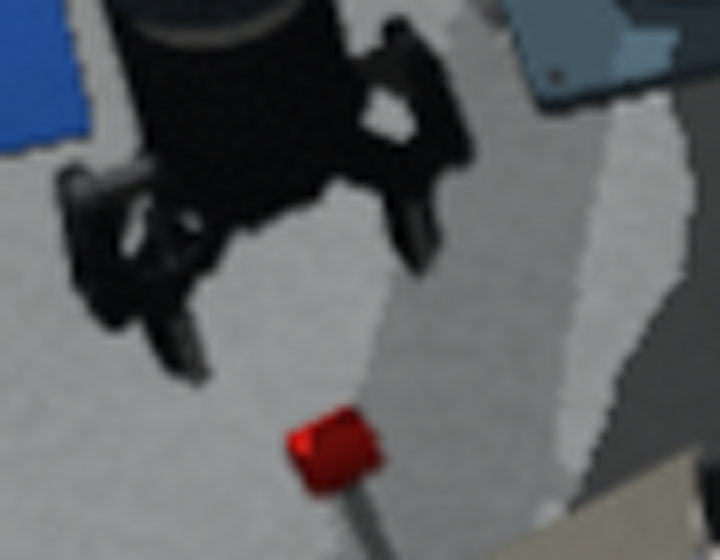

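The tips sit at px (144,168) and (172,154), still about 30 mm higher than reported. The pad ends may simply be grey and blend into the bench. I'll check that from depth instead of colour.

Run:
```python
from h import *
np.set_printoptions(precision=3,suppress=True)
s=status.observe(); T=s['ee_pos']; M=R.from_quat(s['tool_rot']).as_matrix()
v,u=np.mgrid[:384,:512]
for n,t in(('scene','s2'),('scene','s1')):
    d0=np.load('pics/scene0.npy'); d=np.load(f'pics/{t}.npy'); p=cv2.imread(f'pics/{t}.png')
    W=world(n,u,v,d); m=(d>0)&(d0-d>.06)&(u>115)&(u<190)&(v>100)&(v<200)
    Tt=T if t=='s2' else np.array([.3905,-.2447,.1915])
    L=(W-Tt)@M
    for lo,hi in((-.09,-.02),(.02,.09)):
        k=m&(L[...,1]>lo)&(L[...,1]<hi)
        r=np.sort(v[k])[-1]; print(t,'lowest rows')
        for rr in range(r-8,r+1,2):
            q=k&(v==rr); print(rr,u[q].min(),u[q].max(),np.median(L[q],0),np.median(p[q],0))
```

```text
s2 lowest rows
146 168 174 [ 0.008 -0.045 -0.084] [28. 27. 26.]
148 169 174 [ 0.01  -0.046 -0.075] [25.  24.5 24. ]
150 169 175 [ 0.01  -0.047 -0.066] [33. 33. 32.]
152 170 173 [ 0.011 -0.044 -0.062] [41.5 42.  40. ]
154 172 173 [ 0.012 -0.045 -0.055] [85.  85.5 83. ]
s2 lowest rows
160 132 144 [ 0.014  0.056 -0.094] [33.5 33.  32. ]
162 139 144 [ 0.01   0.049 -0.079] [24.5 24.  23.5]
164 139 145 [ 0.009  0.05  -0.07 ] [46. 46. 44.]
166 141 145 [ 0.008  0.048 -0.061] [47. 47. 46.]
168 144 144 [ 0.011  0.048 -0.054] [107. 107. 104.]
s1 lowest rows
135 164 170 [ 0.008 -0.045 -0.078] [32. 32. 31.]
137 165 171 [ 0.011 -0.045 -0.074] [28. 29. 28.]
139 165 171 [ 0.009 -0.045 -0.063] [35. 34. 33.]
141 166 170 [ 0.011 -0.044 -0.06 ] [59. 59. 58.]
143 168 169 [ 0.013 -0.044 -0.055] [100.5 100.   98.5]
s1 lowest rows
148 127 139 [ 0.013  0.057 -0.094] [30. 29. 28.]
150 134 139 [ 0.01   0.05  -0.079] [23.  22.5 21.5]
152 134 139 [ 0.009  0.051 -0.072] [30.5 30.5 28.5]
154 136 141 [ 0.011  0.049 -0.066] [40.  40.  38.5]
156 137 141 [ 0.013  0.048 -0.059] [86.5 87.  85.5]
```

send_rows:
  targets:
    - [0,0,0.4,0,0,0,-1]
    - [0,0,0.4,0,0,0,-1]
    - [0,0,0.4,0,0,0,-1]
    - [0,0,0.4,0,0,0,-1]
    - [0,0,0.14,0,0,0,-1]
    - [0,0,0,0,0,0,-1]
  force: 25

```text
time_s: 3.25
ee_pos: [0.3979, -0.2414, 0.1074]
tool_rot: [0.989, 0.147, -0.001, -0.0]
force: [-0.1, -0.1, -0.2]
width: 0.0852
grip_force: 0.0
```

send_rows:
  targets:
    - [0,0,0,0,0,0,1]
    - [0,0,0,0,0,0,1]
    - [0,0,0,0,0,0,1]
    - [0,0,0,0,0,0,1]
    - [0,0,0,0,0,0,1]
    - [0,0,0,0,0,0,1]
    - [0,0,0,0,0,0,1]
    - [0,0,0,0,0,0,1]

```text
time_s: 4.05
ee_pos: [0.3984, -0.2417, 0.1082]
tool_rot: [0.989, 0.147, -0.0, -0.0]
force: [0.3, 0.7, 0.9]
width: 0.0001
grip_force: 0.0
```

The fingers shut on nothing, so the cameras are right and the tool is higher than reported. With the fingers now shut, I'll measure the tip offset.

Run:
```python
from h import *
np.set_printoptions(precision=4,suppress=True)
s=status.observe(); T=s['ee_pos']; M=R.from_quat(s['tool_rot']).as_matrix()
v,u=np.mgrid[:384,:512]
d0=np.load('pics/scene0.npy'); p,d=grab('scene','s3')
W=world('scene',u,v,d); m=(d>0)&(d0-d>.06)&(u>115)&(u<190)&(v>100)&(v<200)
L=(W-T)@M; k=m&(abs(L[...,1])<.025)
r=v[k].max()
for rr in range(r-8,r+1): q=k&(v==rr); print(rr,u[q].min(),u[q].max(),np.median(L[q],0),np.median(p[q],0))
for dz in(0,.02,.03,.04,.05): print(dz,proj('scene',[T+M@[0.008,0,-dz]]))
h=cv2.cvtColor(p,cv2.COLOR_BGR2HSV); m=((h[...,0]<8)|(h[...,0]>172))&(h[...,1]>150)&(abs(u-161)<14)&(abs(v-176)<14)
print('red',m.sum(),u[m].mean(),v[m].mean(),v[m].min(),v[m].max(),np.median(W[m],0))
```

```text
165 152 164 [ 0.0125  0.0065 -0.0843] [12. 11. 10.]
166 153 164 [ 0.0128  0.0074 -0.08  ] [22. 23. 22.]
167 153 165 [ 0.0137  0.0042 -0.0729] [30.5 30.  29. ]
168 153 165 [ 0.0118  0.0045 -0.067 ] [35.  35.5 34. ]
169 156 165 [ 0.0096  0.0022 -0.0632] [28.5 29.5 28. ]
170 156 165 [ 0.01    0.0035 -0.0583] [31.5 31.  30. ]
171 157 162 [ 0.0114  0.0058 -0.0542] [28.5 27.5 26.5]
172 157 160 [ 0.0075  0.0088 -0.0508] [30.  29.5 29. ]
173 158 158 [ 0.0088  0.0115 -0.0479] [ 9. 10. 40.]
0 [[163.9 181.3]]
0.02 [[162.8 177.1]]
0.03 [[162.3 175. ]]
0.04 [[161.7 172.9]]
0.05 [[161.1 170.7]]
red 64 161.109375 176.5 173 180 [ 0.4121 -0.2443  0.1393]
```

The real fingertips are about 43 mm above the reported TCP, and that is consistent at three heights. I'll apply z_true ≈ z_reported + 0.043 and grip the knob.

send_rows:
  targets:
    - [0,0,0,0,0,0,-1]
    - [0,0,0,0,0,0,-1]
    - [0,0,0,0,0,0,-1]
    - [0,0,0,0,0,0,-1]
    - [0,0,0,0,0,0,-1]
    - [0,0,0,0,0,0,-1]

```text
time_s: 4.7
ee_pos: [0.3985, -0.2417, 0.1082]
tool_rot: [0.989, 0.147, 0.0, 0.0]
force: [-0.6, -0.3, 0.3]
width: 0.0849
grip_force: 0.0
```

send_rows:
  targets:
    - [0,0,0.3,0,0,0,-1]
    - [0,0,0.4,0,0,0,-1]
    - [0,0,0.4,0,0,0,-1]
    - [0,0,0.4,0,0,0,-1]
    - [0,0,0.16,0,0,0,-1]
    - [0,0,0,0,0,0,1]
    - [0,0,0,0,0,0,1]
    - [0,0,0,0,0,0,1]
    - [0,0,0,0,0,0,1]
    - [0,0,0,0,0,0,1]

```text
time_s: 5.7
ee_pos: [0.3996, -0.244, 0.0676]
tool_rot: [0.989, 0.146, 0.001, 0.002]
force: [1.2, -5.5, 0.7]
width: 0.0293
grip_force: 31.7
```

send_rows:
  targets:
    - [0.324,0,-0.156,0,0,0,1]
    - [0.34,0,-0.124,0,0,0,1]
    - [0.348,0,-0.088,0,0,0,1]
    - [0.356,0,-0.052,0,0,0,1]
    - [0.36,0,-0.018,0,0,0,1]
    - [0.36,0,0.018,0,0,0,1]
    - [0.356,0,0.052,0,0,0,1]
    - [0.348,0,0.088,0,0,0,1]
    - [0.34,0,0.124,0,0,0,1]
    - [0.324,0,0.156,0,0,0,1]

```text
time_s: 6.7
ee_pos: [0.4803, -0.2194, 0.0672]
tool_rot: [0.989, 0.146, -0.001, 0.001]
force: [-2.2, -6.4, 2.7]
width: 0.0297
grip_force: 31.8
```

send_rows:
  targets:
    - [0.15,0,0.08,0,0,0,1]
    - [0.1,0,0.05,0,0,0,1]
    - [0,0,0,0,0,0,1]
    - [0,0,0,0,0,0,1]
    - [0,0,0,0,0,0,1]

```text
time_s: 7.2
ee_pos: [0.4845, -0.2181, 0.0647]
tool_rot: [0.989, 0.146, -0.002, 0.001]
force: [-9.6, -5.5, 14.9]
width: 0.0295
grip_force: 33.3
```

```bash
cat > beam.py <<'E'
from h import *
import sys
np.set_printoptions(precision=4,suppress=True)
tag=sys.argv[1]
v,u=np.mgrid[:384,:512]
for n in('scene','top'):
    p,d=grab(n,n+tag); p0=cv2.imread(f'pics/{n}0.png'); d0=np.load(f'pics/{n}0.npy')
    W=world(n,u,v,d); W0=world(n,u,v,d0)
    for nm,X in(('L',(.5,-.0865)),('R',(.566,-.312))):
        # blue band / lid height
        m=lambda W,d:(d>0)&(np.hypot(W[...,0]-X[0],W[...,1]-X[1])<.03)&(W[...,2]>.13)&(W[...,2]<.185)
        a,b=m(W0,d0),m(W,d); print(n,nm,'lid z',np.median(W0[a][:,2]),np.median(W[b][:,2]),a.sum(),b.sum())
        if n=='scene':
            q=proj(n,[[*X,.12]])[0]; 
            for f in(p0,p):
                h=cv2.cvtColor(f,cv2.COLOR_BGR2HSV); k=(abs(h[...,0].astype(int)-115)<12)&(h[...,1]>120)&(abs(u-q[0])<22)&(abs(v-q[1])<18); print('  band',k.sum(),u[k].mean(),v[k].mean())
    if n=='scene':
        h=cv2.cvtColor(p,cv2.COLOR_BGR2HSV); m=((h[...,0]<8)|(h[...,0]>172))&(h[...,1]>150)&(u>140)&(u<200)&(v>150)&(v<215)
        print('red',m.sum(),u[m].mean(),v[m].mean(),np.median(W[m],0))
s=status.observe(); print(s['time_s'],s['ee_pos'],s['force'])
E
python3 beam.py B
```

```text
scene L lid z 0.15807044612304696 0.16883161571315258 196 192
  band 77 219.83116883116884 197.7012987012987
  band 73 219.6027397260274 195.36986301369862
scene R lid z 0.15626380964584421 0.14544527616497113 248 279
  band 80 152.6 235.375
  band 78 153.87179487179486 237.30769230769232
red 75 175.94666666666666 193.2 [ 0.4905 -0.2155  0.1378]
top L lid z 0.15860222444857355 0.17032499743748994 170 171
top R lid z 0.1572771301363133 0.14553239051220485 163 152
7.3 [ 0.4844 -0.2182  0.0646] [-9.8413 -5.6852 15.9221]
```

The right pan (comparator -y) went down 11 mm and the left went up 12 mm, both cameras agreeing, so the right canister is heavier. I'll hold about half a second more, then swing the lever back.

send_rows:
  targets:
    - [0,0,0,0,0,0,1]
    - [0,0,0,0,0,0,1]
    - [0,0,0,0,0,0,1]
    - [0,0,0,0,0,0,1]
    - [0,0,0,0,0,0,1]
    - [-0.25,0,-0.13,0,0,0,1]

```text
time_s: 7.9
ee_pos: [0.4813, -0.2191, 0.067]
tool_rot: [0.989, 0.146, 0.001, 0.002]
force: [3.8, -6.7, -8.8]
width: 0.0297
grip_force: 30.0
```

send_rows:
  targets:
    - [-0.324,0,-0.156,0,0,0,1]
    - [-0.34,0,-0.124,0,0,0,1]
    - [-0.348,0,-0.088,0,0,0,1]
    - [-0.356,0,-0.052,0,0,0,1]
    - [-0.36,0,-0.018,0,0,0,1]
    - [-0.36,0,0.018,0,0,0,1]
    - [-0.356,0,0.052,0,0,0,1]
    - [-0.348,0,0.088,0,0,0,1]
    - [-0.34,0,0.124,0,0,0,1]
    - [-0.324,0,0.156,0,0,0,1]

```text
time_s: 8.9
ee_pos: [0.4026, -0.2433, 0.069]
tool_rot: [0.989, 0.147, 0.004, 0.002]
force: [2.6, -0.9, 9.8]
width: 0.0296
grip_force: 32.6
```

send_rows:
  targets:
    - [-0.15,0,0.08,0,0,0,1]
    - [-0.1,0,0.05,0,0,0,1]
    - [0,0,0,0,0,0,1]
    - [0,0,0,0,0,0,1]
    - [0,0,0,0,0,0,1]

```text
time_s: 9.4
ee_pos: [0.3964, -0.2452, 0.0654]
tool_rot: [0.989, 0.147, 0.003, 0.002]
force: [3.1, -1.3, 8.7]
width: 0.0295
grip_force: 33.0
```

```bash
python3 beam.py C
```

```text
scene L lid z 0.15807044612304696 0.15741411229440294 196 195
  band 77 219.83116883116884 197.7012987012987
  band 74 219.63513513513513 197.8918918918919
scene R lid z 0.15626380964584421 0.15722374306304435 248 247
  band 80 152.6 235.375
  band 81 152.93827160493828 235.22222222222223
red 78 161.98717948717947 176.43589743589743 [ 0.4078 -0.2423  0.1385]
top L lid z 0.15860222444857355 0.1583342027770186 170 168
top R lid z 0.1572771301363133 0.15831696444801718 163 161
9.5 [ 0.3964 -0.2452  0.0655] [ 2.9107 -2.5369  7.3838]
```

The beam is level again, but the contact force is low, so I'll push harder against the home stop to be sure.

send_rows:
  targets:
    - [-0.2,0,0.08,0,0,0,1]
    - [-0.2,0,0.08,0,0,0,1]
    - [0,0,0,0,0,0,1]
    - [0,0,0,0,0,0,1]

```text
time_s: 9.9
ee_pos: [0.3969, -0.2456, 0.065]
tool_rot: [0.989, 0.15, 0.011, 0.004]
force: [16.4, 13.2, 30.7]
width: 0.0297
grip_force: 36.8
```

The lever is at its stop: no motion with a 30 N reaction. I'll ease off, release and rise.

send_rows:
  targets:
    - [0.2,0,-0.08,0,0,0,1]
    - [0.1,0,-0.08,0,0,0,1]
    - [0,0,0,0,0,0,-1]
    - [0,0,0,0,0,0,-1]
    - [0,0,0,0,0,0,-1]
    - [0,0,0,0,0,0,-1]
    - [0,0,0,0,0,0,-1]
    - [0,0,0,0,0,0,-1]

```text
time_s: 10.7
ee_pos: [0.3898, -0.2442, 0.0633]
tool_rot: [0.989, 0.147, -0.0, -0.0]
force: [0.3, 0.5, 0.2]
width: 0.0855
grip_force: 0.0
```

send_rows:
  targets:
    - [0,0,-0.5,0,0,0,-1]
    - [0,0,-1,0,0,0,-1]
    - [0,0,-1,0,0,0,-1]
    - [0,0,-1,0,0,0,-1]
    - [0,0,-1,0,0,0,-1]
    - [0,0,-1,0,0,0,-1]
    - [0,0,-0.5,0,0,0,-1]
    - [0,0,0,0,0,0,-1]
    - [0,0,0,0,0,0,-1]

```text
time_s: 11.6
ee_pos: [0.3896, -0.244, 0.2129]
tool_rot: [0.989, 0.147, -0.0, -0.0]
force: [0.3, -0.5, 0.8]
width: 0.0849
grip_force: 0.0
```

```bash
python3 beam.py D
python3 - <<'E'
from h import *
np.set_printoptions(precision=4,suppress=True)
v,u=np.mgrid[:384,:512]
s=status.observe(); print(s['joint_pos'],R.from_quat(s['tool_rot']).as_matrix())
for n,t in(('scene','sceneD'),('top','topD'),('scene','scene0'),('top','top0')):
    d=np.load(f'pics/{t}.npy'); W=world(n,u,v,d)
    m=(d>0)&(np.hypot(W[...,0]-.566,W[...,1]+.312)<.045)&(W[...,2]>.182)&(W[...,2]<.215)
    q=W[m]; c=q.mean(0); w=np.linalg.svd(q[:,:2]-c[:2])[2][0]; e=(q[:,:2]-c[:2])@w
    print(t,m.sum(),c,'mid',c[:2]+w*(e.max()+e.min())/2,'yaw',np.arctan2(w[1],w[0])%np.pi-np.pi/2, np.ptp(e))
d=np.load('pics/top0.npy'); W=world('top',u,v,d)
m=(W[...,2]>.15)&(W[...,2]<.5)&(u>350)&(u<425)&(v>170)&(v<235); print('micro max y,min x',W[m][:,1].max(),W[m].min(0),W[m].max(0))
p=cv2.imread('pics/top0.png'); hs=cv2.cvtColor(p,cv2.COLOR_BGR2HSV)
g=(hs[...,0]>45)&(hs[...,0]<75)&(hs[...,1]>120)&(u>180)&(u<230)&(v>165)&(v<205)
r=cv2.minAreaRect(np.stack([u[g],v[g]],1).astype(np.float32)); print('pad top',r,plane('top',*r[0],.01))
for pt in cv2.boxPoints(r): print(plane('top',*pt,.01))
p=cv2.imread('pics/scene0.png'); hs=cv2.cvtColor(p,cv2.COLOR_BGR2HSV)
g=(hs[...,0]>45)&(hs[...,0]<75)&(hs[...,1]>120)&(u>280)&(u<335)&(v>195)&(v<235)
W=world('scene',u,v,np.load('pics/scene0.npy')); mm=cv2.moments(g.astype(np.uint8),True); print('pad scene',plane('scene',mm['m10']/mm['m00'],mm['m01']/mm['m00'],.01),np.median(W[g],0))
E
```

```text
scene L lid z 0.15807044612304696 0.1570843948948094 196 193
  band 77 219.83116883116884 197.7012987012987
  band 73 219.6027397260274 197.94520547945206
scene R lid z 0.15626380964584421 0.15662982835273018 248 247
  band 80 152.6 235.375
  band 82 153.02439024390245 235.21951219512195
red 82 161.4878048780488 176.5121951219512 [ 0.4069 -0.2436  0.1385]
top L lid z 0.15860222444857355 0.1582319162079076 170 170
top R lid z 0.1572771301363133 0.15754532143938155 163 163
11.7 [ 0.3892 -0.2438  0.2123] [-0.1594  0.2641  0.6702]
[ 0.6289  0.1945 -0.1888  1.9895  0.044   0.9638 -0.8575] [[ 0.9568  0.2906 -0.002 ]
 [ 0.2906 -0.9568  0.0012]
 [-0.0016 -0.0017 -1.    ]]
sceneD 108 [ 0.5744 -0.3102  0.1953] mid [ 0.5743 -0.3097] yaw 0.25949246263210646 0.06670015881190365
topD 56 [ 0.5665 -0.3097  0.1977] mid [ 0.5666 -0.3102] yaw 0.2712841836039832 0.06723050061556902
scene0 106 [ 0.5739 -0.3101  0.1949] mid [ 0.5738 -0.3096] yaw 0.27295000169196215 0.06640225485135094
top0 56 [ 0.5664 -0.3096  0.1981] mid [ 0.5666 -0.3102] yaw 0.2666295843077595 0.0659213766451289
micro max y,min x -0.4745447489567552 [ 0.4632 -0.5736  0.1515] [ 0.6185 -0.4745  0.3407]
pad top ((203.5, 185.0), (22.0, 21.0), 90.0) [0.6055 0.1772 0.01  ]
[0.6488 0.2203 0.01  ]
[0.6504 0.1367 0.01  ]
[0.5623 0.1343 0.01  ]
[0.5608 0.2176 0.01  ]
pad scene [0.6115 0.1743 0.01  ] [0.6107 0.1746 0.0087]
```

The beam is level and the lever is back. Next come the half-checks: lever position by image correlation, and the tray outline for the pad centre. I'll turn the tool 88.5° first.

send_rows:
  targets:
    - [0,0,0,0,0,-0.75,-1]
    - [0,0,0,0,0,-1,-1]
    - [0,0,0,0,0,-1,-1]
    - [0,0,0,0,0,-1,-1]
    - [0,0,0,0,0,-1,-1]
    - [0,0,0,0,0,-1,-1]
    - [0,0,0,0,0,-1,-1]
    - [0,0,0,0,0,-1,-1]
    - [0,0,0,0,0,-1,-1]
    - [0,0,0,0,0,-1,-1]

```text
time_s: 12.7
ee_pos: [0.3893, -0.2438, 0.2122]
tool_rot: [0.79, 0.613, -0.0, -0.001]
force: [0.7, -0.8, 0.3]
width: 0.0855
grip_force: 0.0
```

send_rows:
  targets:
    - [0,0,0,0,0,-1,-1]
    - [0,0,0,0,0,-1,-1]
    - [0,0,0,0,0,-1,-1]
    - [0,0,0,0,0,-1,-1]
    - [0,0,0,0,0,-1,-1]
    - [0,0,0,0,0,0,-1]
    - [0,0,0,0,0,0,-1]

```text
time_s: 13.4
ee_pos: [0.3896, -0.244, 0.2127]
tool_rot: [0.607, 0.795, 0.0, -0.001]
force: [-0.2, 0.1, 0.7]
width: 0.0856
grip_force: 0.0
```

Run:
```python
from h import *
np.set_printoptions(precision=4,suppress=True)
s=status.observe(); M=R.from_quat(s['tool_rot']).as_matrix(); print(s['ee_pos'],s['joint_pos']); print(M)
print('to handle, tool frame units', (M.T@(np.array([.568,-.310,s['ee_pos'][2]])-s['ee_pos']))/.025)
v,u=np.mgrid[:384,:512]
red=lambda f:(f[...,2].astype(np.float32)-np.maximum(f[...,0],f[...,1])).clip(0)
for a,b in(('scene0','sceneD'),('sceneC','sceneD'),('sceneB','sceneD'),('scene0','s1')):
    A,B=[red(cv2.imread(f'pics/{t}.png'))[155:215,140:195] for t in(a,b)]
    cen=lambda x:np.array([(x*u[155:215,140:195]).sum(),(x*v[155:215,140:195]).sum()])/x.sum()
    A[A<40]=0;B[B<40]=0
    print(a,b,cen(A),cen(B),cv2.phaseCorrelate(A,B))
p=cv2.imread('pics/top0.png'); hs=cv2.cvtColor(p,cv2.COLOR_BGR2HSV)
t=((hs[...,0]>95)&(hs[...,0]<130)&(hs[...,1]>110)&(u>180)&(u<228)&(v>160)&(v<238)).astype(np.uint8)
t=cv2.morphologyEx(t,cv2.MORPH_OPEN,np.ones((2,2),np.uint8))
c=max(cv2.findContours(t,0,2)[0],key=cv2.contourArea); r=cv2.minAreaRect(c); print(r)
Q=np.array([plane('top',*x,.035)for x in cv2.boxPoints(r)]); print(Q,Q.mean(0),np.linalg.norm(np.diff(Q,axis=0),axis=1))
```

```text
[ 0.3896 -0.244   0.2127] [ 0.8017  0.2101 -0.385   1.9793  0.0946  0.9708  0.6365]
[[-0.2626  0.9649 -0.0012]
 [ 0.9649  0.2626  0.001 ]
 [ 0.0013 -0.0009 -1.    ]]
to handle, tool frame units [-4.4217  6.1928 -0.0115]
scene0 sceneD [161.3721 175.1712] [160.4322 174.9748] ((-0.5272471015934634, -0.40340775238744087), 0.9101962855127123)
sceneC sceneD [161.9078 176.2803] [160.4322 174.9748] ((-1.1717858158342551, -0.43518630101864986), 0.8831217969788445)
sceneB sceneD [176.1036 193.1275] [160.4322 174.9748] ((-16.218698777833715, -18.488914774550985), 0.6253726805580987)
scene0 s1 [161.3721 175.1712] [161.3664 176.0501] ((-0.6614625769839897, -0.1348490709721588), 0.858452152940962)
((204.74459838867188, 200.90309143066406), (63.45771026611328, 33.337486267089844), 86.8201675415039)
[[0.6601 0.2436 0.035 ]
 [0.6699 0.1129 0.035 ]
 [0.4215 0.0929 0.035 ]
 [0.412  0.2219 0.035 ]] [0.5409 0.1679 0.035 ] [0.1311 0.2492 0.1294]
```

The lever is home by correlation. Moving over the right canister's handle.

send_rows:
  targets:
    - [-0.3,0.4,0,0,0,0,-1]
    - [-0.6,0.8,0,0,0,0,-1]
    - [-0.7,1,0,0,0,0,-1]
    - [-0.7,1,0,0,0,0,-1]
    - [-0.7,1,0,0,0,0,-1]
    - [-0.6,0.9,0,0,0,0,-1]
    - [-0.5,0.7,0,0,0,0,-1]
    - [-0.32,0.39,0,0,0,0,-1]
    - [0,0,0,0,0,0,-1]
    - [0,0,0,0,0,0,-1]

```text
time_s: 14.4
ee_pos: [0.5685, -0.3094, 0.2128]
tool_rot: [0.606, 0.795, -0.0, -0.001]
force: [-0.4, 1.3, 0.4]
width: 0.0853
grip_force: 0.0
```

Run:
```python
from h import *
np.set_printoptions(precision=4,suppress=True)
s=status.observe(); M=R.from_quat(s['tool_rot']).as_matrix(); T=s['ee_pos'];print(T)
print('to handle', (M.T@(np.array([.568,-.310,T[2]])-T))/.025)
p,d=grab('scene','s6')
cv2.imwrite('pics/c6.png',cv2.resize(p[160:270,100:220],(720,660*720//720))[:600])
v,u=np.mgrid[:384,:512]; W=world('scene',u,v,d); L=(W-T)@M; d0=np.load('pics/scene0.npy')
m=(d>0)&(d0-d>.03)&(abs(L[...,0])<.03)&(abs(L[...,1])<.07)
for lo,hi in((-.07,-.02),(.02,.07)):
    k=m&(L[...,1]>lo)&(L[...,1]<hi)&(L[...,2]>-.09); 
    if k.any():
        r=v[k].max(); print(r,u[k&(v==r)],np.median(L[k&(v>=r-2)],0))
for f,n,a,b,c,e in(('top0','top',185,225,165,205),('scene0','scene',275,340,190,240)):
    P=cv2.imread(f'pics/{f}.png').astype(float); g=(P[...,1]-np.maximum(P[...,0],P[...,2])).clip(0); w=g[c:e,a:b]; w=np.minimum(w,np.percentile(w[w>30],50)); w[w<15]=0
    print(n,plane(n,(w*u[c:e,a:b]).sum()/w.sum(),(w*v[c:e,a:b]).sum()/w.sum(),.01),w.sum()/w.max())
```

```text
[ 0.5685 -0.3094  0.2128]
to handle [-0.0162 -0.0252  0.    ]
186 [130] [-0.0082 -0.0425 -0.0565]
209 [145 146 147] [-0.0051  0.0548 -0.0624]
top [0.6063 0.1773 0.01  ] 467.5744680851064
scene [0.6112 0.1742 0.01  ] 587.6623376623377
```

View pics/c6.png

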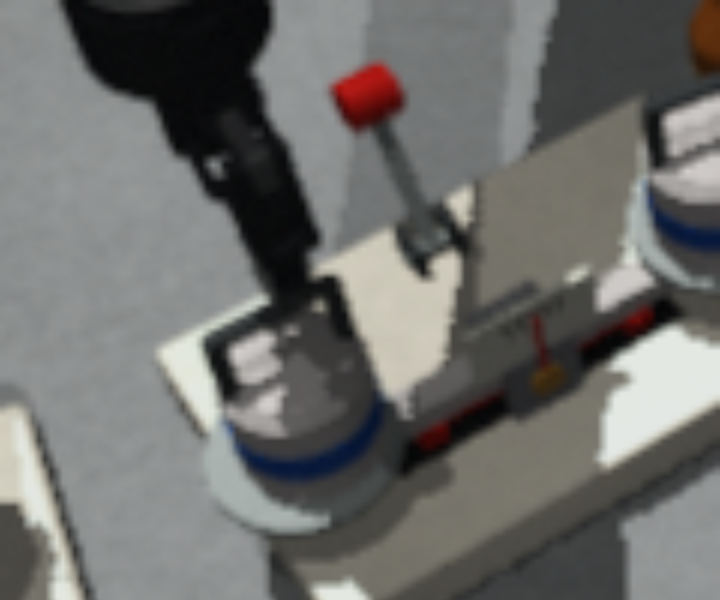

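The front finger tip is at crop (290,300), just above and in front of the right canister's handle bar at (220,340)-(330,285), straddling it. Descending and gripping.

send_rows:
  targets:
    - [0,0,0.4,0,0,0,-1]
    - [0,0,0.5,0,0,0,-1]
    - [0,0,0.5,0,0,0,-1]
    - [0,0,0.5,0,0,0,-1]
    - [0,0,0.5,0,0,0,-1]
    - [0,0,0.4,0,0,0,-1]
    - [0,0,0.3,0,0,0,-1]
    - [0,0,0,0,0,0,-1]

```text
time_s: 15.25
ee_pos: [0.5678, -0.3094, 0.1346]
tool_rot: [0.606, 0.795, -0.0, -0.001]
force: [0.2, -0.4, -0.2]
width: 0.0855
grip_force: 0.0
```

send_rows:
  targets:
    - [0,0,0,0,0,0,1]
    - [0,0,0,0,0,0,1]
    - [0,0,0,0,0,0,1]
    - [0,0,0,0,0,0,1]
    - [0,0,0,0,0,0,1]
    - [0,0,0,0,0,0,1]
    - [0,0,0,0,0,0,1]
    - [0,0,0,0,0,0,1]
  force: 60

```text
time_s: 16.05
ee_pos: [0.5689, -0.3097, 0.1362]
tool_rot: [0.606, 0.795, 0.0, 0.0]
force: [0.5, 1.1, 2.2]
width: 0.0078
grip_force: 58.4
```

send_rows:
  targets:
    - [0,0,-0.1,0,0,0,1]
    - [0,0,-0.2,0,0,0,1]
    - [0,0,-0.3,0,0,0,1]
    - [0,0,-0.3,0,0,0,1]
    - [0,0,-0.3,0,0,0,1]
    - [0,0,0,0,0,0,1]
    - [0,0,0,0,0,0,1]

```text
time_s: 16.75
ee_pos: [0.5686, -0.3098, 0.1662]
tool_rot: [0.606, 0.795, 0.0, 0.0]
force: [-0.3, 1.0, -6.4]
width: 0.0078
grip_force: 58.4
```

Run:
```python
from h import *
np.set_printoptions(precision=4,suppress=True)
s=status.observe(); T=s['ee_pos'];print(T,s['force'],s['width'])
p,d=grab('scene','s7')
cv2.imwrite('pics/c7.png',cv2.resize(p[150:250,100:200],(600,600),interpolation=cv2.INTER_CUBIC))
```

```text
[ 0.5686 -0.3098  0.1662] [-0.2985  1.0025 -6.4202] 0.0077751703700504535
```

View pics/c7.png

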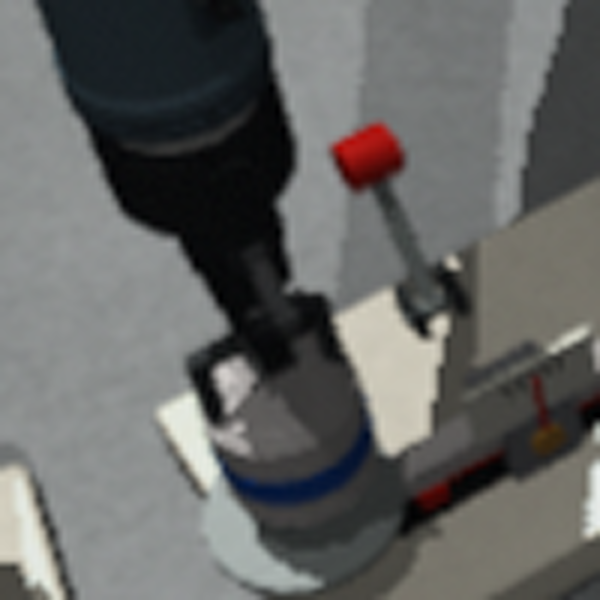

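The canister hangs upright from the fingers, clear of the pan, with a 6.4 N load. Lifting high, then carrying it to the pad.

send_rows:
  targets:
    - [0,0,-0.4,0,0,0,1]
    - [0,0,-0.7,0,0,0,1]
    - [0,0,-0.8,0,0,0,1]
    - [0,0,-0.8,0,0,0,1]
    - [0,0,-0.8,0,0,0,1]
    - [0,0,-0.8,0,0,0,1]
    - [0,0,-0.6,0,0,0,1]
    - [0,0,-0.3,0,0,0,1]
    - [0,0,0,0,0,0,1]

```text
time_s: 17.7
ee_pos: [0.5691, -0.3098, 0.2969]
tool_rot: [0.606, 0.795, 0.0, 0.001]
force: [-0.1, -0.2, -6.9]
width: 0.0076
grip_force: 58.8
```

send_rows:
  targets:
    - [0.2,0.08,0,0,0,0,1]
    - [0.4,0.16,0,0,0,0,1]
    - [0.6,0.22,0,0,0,0,1]
    - [0.7,0.26,0,0,0,0,1]
    - [0.8,0.28,0,0,0,0,1]
    - [0.8,0.28,0,0,0,0,1]
    - [0.8,0.28,0,0,0,0,1]
    - [0.8,0.28,0,0,0,0,1]
    - [0.8,0.28,0,0,0,0,1]
    - [0.8,0.28,0,0,0,0,1]

```text
time_s: 18.7
ee_pos: [0.5818, -0.1291, 0.296]
tool_rot: [0.605, 0.796, 0.0, -0.0]
force: [-0.1, -0.1, -6.2]
width: 0.0081
grip_force: 58.6
```

send_rows:
  targets:
    - [0.8,0.28,0,0,0,0,1]
    - [0.8,0.28,0,0,0,0,1]
    - [0.8,0.28,0,0,0,0,1]
    - [0.8,0.28,0,0,0,0,1]
    - [0.8,0.28,0,0,0,0,1]
    - [0.8,0.28,0,0,0,0,1]
    - [0.8,0.28,0,0,0,0,1]
    - [0.8,0.28,0,0,0,0,1]
    - [0.8,0.28,0,0,0,0,1]
    - [0.8,0.28,0,0,0,0,1]

```text
time_s: 19.7
ee_pos: [0.5954, 0.0821, 0.296]
tool_rot: [0.605, 0.796, 0.0, -0.0]
force: [0.1, -0.4, -6.0]
width: 0.0078
grip_force: 58.6
```

send_rows:
  targets:
    - [0.8,0.28,0,0,0,0,1]
    - [0.8,0.28,0,0,0,0,1]
    - [0.75,0.28,0,0,0,0,1]
    - [0.6,0.24,0,0,0,0,1]
    - [0.4,0.16,0,0,0,0,1]
    - [0.2,0.08,0,0,0,0,1]
    - [0.1,0.04,0,0,0,0,1]
    - [0,0,0,0,0,0,1]
    - [0,0,0,0,0,0,1]
    - [0,0,0,0,0,0,1]

```text
time_s: 20.7
ee_pos: [0.6051, 0.1751, 0.2959]
tool_rot: [0.607, 0.795, -0.0, 0.0]
force: [0.2, -0.1, -6.1]
width: 0.0075
grip_force: 58.6
```

Run:
```python
from h import *
np.set_printoptions(precision=4,suppress=True)
s=status.observe(); M=R.from_quat(s['tool_rot']).as_matrix(); T=s['ee_pos'];print(s['time_s'],T,s['force'],s['width'],s['joint_pos']); print(M)
print('to pad', (M.T@(np.array([.607,.176,T[2]])-T))/.025)
v,u=np.mgrid[:384,:512]
p,d=grab('scene','s8'); W=world('scene',u,v,d)
h=cv2.cvtColor(p,cv2.COLOR_BGR2HSV)
q=proj('scene',[T+[0,0,-.045]])[0]; print(q)
k=(abs(h[...,0].astype(int)-115)<12)&(h[...,1]>120)&(W[...,2]>.15)&(np.hypot(W[...,0]-T[0],W[...,1]-T[1])<.08); print(k.sum(),W[k].mean(0),W[k].min(0),W[k].max(0))
```

```text
20.7 [0.6051 0.1751 0.2959] [ 0.1715 -0.1066 -6.1352] 0.007522545274016525 [-0.0027  0.4656 -0.5099  1.4459  0.2306  1.2899 -0.2639]
[[-0.2641  0.9645  0.    ]
 [ 0.9645  0.2641 -0.0005]
 [-0.0005 -0.0001 -1.    ]]
to pad [ 0.0145  0.0817 -0.    ]
[317.8 162.7]
105 [0.6323 0.1583 0.2807] [0.5964 0.1383 0.2701] [0.6452 0.1948 0.2907]
```

send_rows:
  targets:
    - [0,0.08,0.4,0,0,0,1]
    - [0,0,0.8,0,0,0,1]
    - [0,0,1,0,0,0,1]
    - [0,0,1,0,0,0,1]
    - [0,0,1,0,0,0,1]
    - [0,0,1,0,0,0,1]
    - [0,0,1,0,0,0,1]
    - [0,0,0.8,0,0,0,1]
    - [0,0,0.6,0,0,0,1]
    - [0,0,0.4,0,0,0,1]

```text
time_s: 21.75
ee_pos: [0.6064, 0.1763, 0.0943]
tool_rot: [0.606, 0.795, -0.001, -0.0]
force: [-0.4, -0.5, -6.1]
width: 0.0077
grip_force: 58.6
```

send_rows:
  targets:
    - [0,0,0.4,0,0,0,1]
    - [0,0,0.3,0,0,0,1]
    - [0,0,0.2,0,0,0,1]
    - [0,0,0,0,0,0,1]
    - [0,0,0,0,0,0,1]
    - [0,0,0,0,0,0,1]

```text
time_s: 22.35
ee_pos: [0.6074, 0.1769, 0.0741]
tool_rot: [0.606, 0.795, 0.0, 0.0]
force: [0.6, -0.2, -6.9]
width: 0.0078
grip_force: 58.6
```

Run:
```python
from h import *
np.set_printoptions(precision=4,suppress=True)
s=status.observe(); T=s['ee_pos'];print(s['time_s'],T,s['force'])
v,u=np.mgrid[:384,:512]
p,d=grab('scene','s9'); W=world('scene',u,v,d)
q,_=grab('top','t9')
cv2.imwrite('pics/c9.png',np.hstack([cv2.resize(p[140:250,250:350],(400,440),interpolation=cv2.INTER_CUBIC),cv2.resize(q[140:240,150:250],(400,440),interpolation=cv2.INTER_CUBIC)]))
```

```text
22.35 [0.6074 0.1769 0.0741] [ 0.6155 -0.2072 -6.8789]
```

View pics/c9.png

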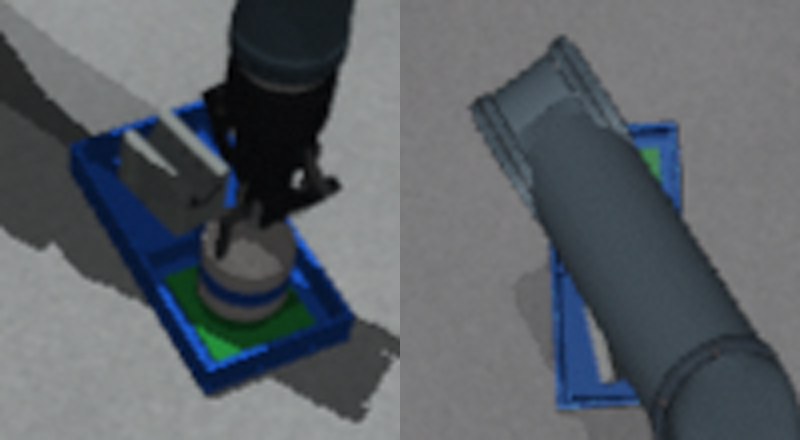

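The canister hangs upright over the pad, silhouette at crop x 197-297, and the vee block is untouched. I'll compare its centre with the pad by projection.

Run:
```python
from h import *
c=lambda X:(proj('scene',X)-[250,140])*4
print('can base/lid centre',c([[.6074,.1769,.028],[.6074,.1769,.096]]))
from itertools import product
a=.0836; x=np.array([np.cos(a),np.sin(a)]);y=np.array([-x[1],x[0]])
for o in((.607,.176),(.602,.173),(.611,.1745)):
    print(o,[c([[*(np.array(o)+.045*i*x+.045*j*y),.01]])[0].round().tolist() for i,j in((1,1),(1,-1),(-1,-1),(-1,1))])
p=cv2.imread('pics/s9.png').astype(int); s0=cv2.imread('pics/scene0.png').astype(int)
for f in(s0,):
    g=(f[...,1]-np.maximum(f[...,0],f[...,2])>25).astype(np.uint8); g[:190]=0;g[240:]=0;g[:,:280]=0;g[:,345:]=0
    k=max(cv2.findContours(g,0,2)[0],key=cv2.contourArea); print((cv2.approxPolyDP(k,4,True)[:,0]-[250,140])*4)
```

```text
can base/lid centre [[240.4 281.6]
 [250.  229.2]]
(0.607, 0.176) [[314.0, 318.0], [214.0, 356.0], [161.0, 272.0], [258.0, 236.0]]
(0.602, 0.173) [[308.0, 314.0], [208.0, 352.0], [156.0, 268.0], [253.0, 232.0]]
(0.611, 0.1745) [[314.0, 322.0], [214.0, 361.0], [161.0, 276.0], [259.0, 240.0]]
[[260 244]
 [168 276]
 [216 356]
 [308 320]]
```

It is centred within about 2 mm. Lowering gently to contact.

send_rows:
  targets:
    - [0,0,0.2,0,0,0,1]
    - [0,0,0.2,0,0,0,1]
    - [0,0,0.12,0,0,0,1]
    - [0,0,0.08,0,0,0,1]
    - [0,0,0.04,0,0,0,1]
    - [0,0,0,0,0,0,1]
    - [0,0,0,0,0,0,1]

```text
time_s: 23.15
ee_pos: [0.607, 0.1767, 0.0575]
tool_rot: [0.606, 0.795, 0.0, 0.0]
force: [0.2, -0.2, -6.8]
width: 0.0081
grip_force: 58.6
```

send_rows:
  targets:
    - [0,0,0.03,0,0,0,1]
    - [0,0,0.03,0,0,0,1]
    - [0,0,0,0,0,0,1]
    - [0,0,0,0,0,0,1]

```text
time_s: 23.55
ee_pos: [0.6072, 0.1769, 0.0566]
tool_rot: [0.606, 0.795, 0.0, 0.0]
force: [-2.5, 0.1, 1.7]
width: 0.0076
grip_force: 59.2
```

It has touched down. Releasing and rising.

send_rows:
  targets:
    - [0,0,0,0,0,0,-1]
    - [0,0,0,0,0,0,-1]
    - [0,0,0,0,0,0,-1]
    - [0,0,0,0,0,0,-1]
    - [0,0,0,0,0,0,-1]
    - [0,0,0,0,0,0,-1]
    - [0,0,0,0,0,0,-1]

```text
time_s: 24.25
ee_pos: [0.6069, 0.1767, 0.0559]
tool_rot: [0.606, 0.795, 0.0, 0.0]
force: [-0.1, 0.2, 0.1]
width: 0.085
grip_force: 0.0
```

send_rows:
  targets:
    - [0,0,-0.2,0,0,0,-1]
    - [0,0,-0.4,0,0,0,-1]
    - [0,0,-0.8,0,0,0,-1]
    - [0,0,-1,0,0,0,-1]
    - [0,0,-1,0,0,0,-1]
    - [0,0,-1,0,0,0,-1]
    - [0,0,-1,0,0,0,-1]
    - [0,0,-0.5,0,0,0,-1]
    - [0,0,0,0,0,0,-1]
    - [0,0,0,0,0,0,-1]

```text
time_s: 25.25
ee_pos: [0.6065, 0.1764, 0.2028]
tool_rot: [0.606, 0.795, -0.0, -0.0]
force: [-1.0, 0.8, -0.6]
width: 0.0853
grip_force: 0.0
```

```bash
python3 beam.py E
python3 - <<'E'
from h import *
np.set_printoptions(precision=4,suppress=True)
v,u=np.mgrid[:384,:512]
d=np.load('pics/sceneE.npy'); p=cv2.imread('pics/sceneE.png'); W=world('scene',u,v,d)
near=np.hypot(W[...,0]-.607,W[...,1]-.176)<.06
l=near&(W[...,2]>.065)&(W[...,2]<.09)&(p.min(-1)>110); print('lid',l.sum(),W[l].mean(0),W[l].std(0))
h=near&(W[...,2]>.1)&(W[...,2]<.14); print('handle',h.sum(),W[h].mean(0))
E
```

```text
scene L lid z 0.15807044612304696 0.15619331673270148 196 200
  band 77 219.83116883116884 197.7012987012987
  band 73 220.013698630137 197.97260273972603
scene R lid z 0.15626380964584421 nan 248 0
  band 80 152.6 235.375
  band 0 nan nan
red 81 161.49382716049382 176.46913580246914 [ 0.4079 -0.2435  0.1375]
top L lid z 0.15860222444857355 0.15736525940985957 170 168
top R lid z 0.1572771301363133 nan 163 0
25.35 [0.6059 0.1762 0.2019] [-0.349   0.5468 -0.0756]
lid 0 [nan nan nan] [nan nan nan]
handle 81 [0.6125 0.1746 0.1146]
  return _methods._mean(a, axis=axis, dtype=dtype,
  ret = ret.dtype.type(ret / rcount)
beam.py:16: RuntimeWarning: Mean of empty slice.
  h=cv2.cvtColor(f,cv2.COLOR_BGR2HSV); k=(abs(h[...,0].astype(int)-115)<12)&(h[...,1]>120)&(abs(u-q[0])<22)&(abs(v-q[1])<18); print('  band',k.sum(),u[k].mean(),v[k].mean())
<stdin>:6: RuntimeWarning: Mean of empty slice.
  ret = um.true_divide(
  ret = _var(a, axis=axis, dtype=dtype, out=out, ddof=ddof,
  arrmean = um.true_divide(arrmean, div, out=arrmean,
  ret = um.true_divide(
```

Run:
```python
from h import *
v,u=np.mgrid[:384,:512]
for t in('scene0','s1','s2','sceneC','sceneD','s6','s9','sceneE'):
    p=cv2.imread(f'pics/{t}.png'); h=cv2.cvtColor(p,cv2.COLOR_BGR2HSV); m=((h[...,0]<8)|(h[...,0]>172))&(h[...,1]>150)&(u>140)&(u<200)&(v>150)&(v<215)
    W=world('scene',u,v,np.load(f'pics/{t}.npy'))
    print(t,m.sum(),u[m].mean().round(2),v[m].mean().round(2),u[m].min(),u[m].max(),v[m].min(),v[m].max(),W[m].mean(0).round(4))
```

```text
scene0 85 161.76 176.47 156 189 171 214 [ 0.4006 -0.242   0.1267]
s1 81 161.84 176.7 156 189 171 214 [ 0.4057 -0.242   0.1311]
s2 81 161.84 176.7 156 189 171 214 [ 0.4057 -0.242   0.1312]
sceneC 78 161.99 176.44 156 189 171 214 [ 0.4087 -0.2413  0.1354]
sceneD 82 161.49 176.51 156 189 171 214 [ 0.405  -0.2428  0.1316]
s6 82 161.49 176.51 156 189 171 214 [ 0.4049 -0.2428  0.1315]
s9 80 161.15 176.0 156 189 171 213 [ 0.4026 -0.2433  0.1315]
sceneE 81 161.49 176.47 156 189 171 214 [ 0.4048 -0.2428  0.1316]
```

The knob is exactly where it began, the apparent shift being only a difference in the mask windows. The beam is level, the canister stands upright on the pad, and the arm is clear, so I'm handing the job in.

```bash
python3 -c "
from rig import env
print(env.sign_off())"
```

```text
the job is handed in; nothing more can be done
None
```

The right-hand canister (comparator -y) was the heavier; with the lever back at its stop and the beam level, I set it upright on the green pad, about 2 mm off centre by my measurements, let go, and handed the job in at about 25 s.

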